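# Offer a dish of cedar balls over the heat mat

## Task

Tip the three cedar balls out of the small steel mug into the bowl of the handled dish on the orange heat mat, and stand the empty mug upright on the shelf again, clear of the dish. Then lift the dish straight up by its handle and turn it a quarter turn in the air, level and with the balls staying together in the middle, until the bowl points straight across the mat to its far edge and the handle points back to your side; finish still holding it there, bowl over the middle of the mat and about 15 cm above it. Leave everything else on the shelf where it is.

Things in the scene. Friction and masses are not known exactly. Their poses are not given: they have to be found in the camera images.
- mug_center (a point): Straight-sided steel mug, 68 mm outside diameter, 80 mm tall, wall 3 mm, floor 4 mm, about 0.12 kg, on the shelf left or right of the mat (the lidded tin is on the other side). The point is on its axis, half-way up; z points out of the mouth. Its D handle (8 mm thick) sticks out along +x to 63 mm from the axis. The balls lie in it and roll out once it is tipped well past level.
- mug: The same mug; origin at the centre of its underside. Its handle (15 to 67 mm above the underside) at the start points away from the robot, give or take 0.7 rad.
- ball0_center (a point): Cedar-wood ball, 26 mm diameter, 10 g, smooth, loose in the mug at the start; the point is its centre.
- ball1_center (a point): A second such ball; the point is its centre.
- ball2_center (a point): A third such ball; the point is its centre.
- dish_bowl (a point): Shallow round steel dish, 132 mm outside diameter, rim 30 mm above its underside, on the mat. Inside it slopes down to the centre all over, gently within 40 mm of it, steeper to the rim (63 mm inner radius). The point is the bowl's centre on its inner floor, 8 mm above the underside; x points away from the handle, z up.
- dish_handle (a point): Middle of the dish's straight black grip, 112 mm from the bowl's centre along the dish's -x. The grip is a level bar 88 mm long (72 to 160 mm from the bowl's centre), 14 mm wide and 18 mm high; the point is half-way up it, 31 mm above the dish's underside; axes as for the bowl (x along the grip towards the bowl).
- dish: The same dish (0.2 kg, give or take a third); origin at the centre of its underside, x away from the handle. At the start the handle points to the robot's right, along the mat's near edge, give or take 0.25 rad.
- mat: Orange silicone heat mat fixed on the shelf, 300 mm (along its x, to the far edge) by 360 mm (along its y), 4 mm thick; origin at the centre of its underside. Fixed, out of the way: a cream iron (145 mm tall) far left, a sleeve board (130 mm) left, a peg basket (150 mm) right.
- tin: Bystander: stainless tin with a lid and black knob, 90 mm diameter, 92 mm tall; origin at the underside.
- spray: Bystander: white plastic spray bottle, 74 mm diameter, 210 mm tall; origin at the underside.
- brush: Bystander: wooden clothes brush, 150 mm (y) by 45 mm by 40 mm tall; origin at the underside.
- cone: Bystander: cone of thread, 58 mm diameter, 105 mm tall; origin at the underside.
- peg_a: Bystander: wooden clothes peg, 74 mm long, 10 mm high, lying on the mat near its far edge; origin at the underside.
- peg_b: Bystander: wooden clothes peg, 74 mm long, 10 mm high, also near the mat's far edge; origin at the underside.
Mind the look-alikes: they are no part of the job. There is more than one size of the dish; the job needs the larger.

How it is judged (in metres and radians):
On the way, in this order (a step that is already met when the one before it is completed fails the run):
1. the mug is tipped on its side in the air (angle between mug_center's own z axis and vertical above 1.2 rad and height (world z) of mug_center above 0.07 m).
2. all three balls lie in the bowl of the dish, which still stands on the mat (horizontal distance between each of ball0_center, ball1_center, ball2_center and dish_bowl below 0.045 m and z of ball0_center in the frame of dish_bowl between 0 and 0.045 m and z of ball1_center in the frame of dish_bowl between 0 and 0.045 m and z of ball2_center in the frame of dish_bowl between 0 and 0.045 m and height (world z) of dish below 0.012 m and angle between dish's own z axis and vertical below 0.05 rad), for 0.2 s.
3. the mug stands upright on the shelf, let go, clear of the dish (angle between mug_center's own z axis and vertical below 0.1 rad and height (world z) of mug_center below 0.052 m and contact force between the fingers and mug below 0.05 N and linear speed of mug below 0.02 m/s and horizontal distance between mug_center and dish_bowl above 0.09 m), for 0.2 s.
4. the dish is lifted, not yet turned, with the balls in the middle (horizontal distance between each of ball0_center, ball1_center, ball2_center and dish_bowl below 0.04 m and z of ball0_center in the frame of dish_bowl between 0 and 0.045 m and z of ball1_center in the frame of dish_bowl between 0 and 0.045 m and z of ball2_center in the frame of dish_bowl between 0 and 0.045 m and height (world z) of dish above 0.03 m and angle between the x axis of dish and the x axis of mat, either way round above 0.8 rad).
At the end, for the whole second after the job is handed in: Dish held still by its handle 100-220 mm up, level to 0.12 rad, bowl end to the mat's far edge (0.22 rad), bowl centre within 80 mm of the mat's; balls at rest within 35 mm of the bowl's centre; mug upright (0.1 rad) on the shelf, let go, 90 mm clear; bystanders within 30 mm of their start (all of step 3 and horizontal distance between each of ball0_center, ball1_center, ball2_center and dish_bowl below 0.035 m and z of ball0_center in the frame of dish_bowl between 0 and 0.045 m and z of ball1_center in the frame of dish_bowl between 0 and 0.045 m and z of ball2_center in the frame of dish_bowl between 0 and 0.045 m and angle between dish's own z axis and vertical below 0.12 rad and height (world z) of dish between 0.1 and 0.22 m and angle between the x axis of dish and the x axis of mat, either way round below 0.22 rad and x of dish_handle in the frame of mat below -0.01 m and horizontal distance between dish_bowl and mat below 0.08 m and contact force between the fingers and dish above 1 N and distance between the grasp point and dish_handle below 0.06 m and linear speed of dish below 0.03 m/s and angular speed of dish below 0.15 rad/s and linear speed of each of ball0, ball1, ball2 below 0.04 m/s and distance of each of tin, spray, brush, cone, peg_a, peg_b from where it was at the start of the episode below 0.03 m); the arm keeps its last pose, push and grip.
It fails at once if the lifted dish is tipped by more than 0.2 rad (height (world z) of dish above 0.03 m and angle between dish's own z axis and vertical above 0.2 rad).
It fails at once if a ball rolls out towards the rim of the lifted dish (more than 45 mm from its centre) (height (world z) of dish above 0.03 m and horizontal distance between any of ball0_center, ball1_center, ball2_center and dish_bowl above 0.045 m).
It fails at once if the tin, spray bottle, brush, thread cone or a peg is moved by more than 30 mm (distance of any of tin, spray, brush, cone, peg_a, peg_b from where it was at the start of the episode above 0.03 m).
It also fails if it takes over 72 s, if anything falls off the work surface, if the arm or the gripper's body presses on something with over 40 N, if the wrist force passes 120 N, or if a joint passes its speed limit or range.

## Robot

A 6-joint arm with a two-finger parallel gripper is mounted at the origin on the work surface. World frame = base frame: x ahead of the robot, y to its left, z up, the work surface at z = 0. Lengths are in m, angles in degrees, forces in N, time in s.
With the tool pointing down it reaches from about 0.275 to 0.75 m from the base axis. Payload 10.2 kg.
Tool frame: the origin (TCP) lies on the centre line of the jaws, within the pads' length; the fingertips stand 17 mm ahead of it and the grasp point (between the pads) lies 2 mm behind it (ctrl.tcp_to_tips is the distance from the TCP to the fingertips, in m); z points along the fingers, y is the direction in which the jaws open and shut (so a half turn about z gives the same grasp; the last joint's range is limited). The gripper opens to 85 mm and grips with 20 to 120 N. Pads are 22 mm wide; open, the fingers measure 114 mm over their backs; the gripper's body (76 mm by 85 mm) begins 54 mm behind the grasp point. The pads swing forward as they close: fully open they stand 13 mm farther back than shut.
Start: joints at [-88.258, 17.928, 85.812, -0, 76.261, -12.8], TCP at [0.132, -0.508, 0.248] pointing down, gripper open.
Joint ranges: [-168.41, 168.41], [-55.51, 124.54], [10.69, 146.95], [-70.63, 250.63], [1, 178], [-165.06, 165.06]. Speed limits (degrees/s): [136.94, 136.94, 172.46, 180, 180, 180].

## Interface

Orientations are given as [roll, pitch, yaw] about the fixed x, y, z axes, in that order (R = Rz(yaw) Ry(pitch) Rx(roll)).
In Python, from bench import ctrl, jaws, solver, optics gives the robot as it stands. The module is installed in compiled form; this text tells all that it offers. Calls block until the motion is done:
- ctrl.move_pose(position, orientation): joint-space move of the TCP to a pose.
- ctrl.line_to(position, feed=0.15, attitude=None): straight line of the TCP; attitude=None keeps the orientation; feed is the mean speed in m/s.
- ctrl.goto_joints(angles): joint-space move.
- jaws.gripper_open() and jaws.grasp(squeeze=None): open the fingers fully, or close them until they stop; squeeze is the grip in N (None keeps the last).
- ctrl.dwell(seconds).
- solver.solve_ik(position, orientation): joint angles nearest the present ones, or None.
- optics.capture(name): name is "side" or "top"; returns the picture (384x512x3 uint8, red, green, blue); there is no depth.
- optics.camera_info(name): a dict with "fx", "fy", "cx", "cy" (pixels), "k1" (the pictures are not rectified: a ray, as slopes to the right and down, at radius r is drawn at 1 + k1 r^2 times it, then the intrinsics apply), "world_to_cam" (4x4, takes a point from world to camera coordinates). Camera axes: x right, y up, looking along -z (the intrinsics and any distortion apply to the point x, -y, -z); pixel columns grow to the right and rows downward; lengths in m; the calibration is good to about 2 mm. A picture is of the moment at which its call begins. camera_info takes no time and is no camera call.
A pose or a line that the arm cannot do raises ctrl.Unreachable and nothing moves.
- ctrl.hand_in(): hands the job in, once; it reports no verdict.
Readings, each from a call of its own:
- ctrl.get_t(): time.
- ctrl.get_joint_pos(): joint angles.
- ctrl.get_joint_velocities(): joint speeds.
- ctrl.get_effort(): joint torques, N m.
- ctrl.get_ee_pos(): TCP position.
- ctrl.get_tcp_rot(): TCP orientation.
- ctrl.get_ft_force(): force on the tool from outside, world axes, zero at the start.
- ctrl.get_wrist_torque(): the same for the moment, N m.
- ctrl.get_finger_gap(): finger opening in m.
Only numpy, scipy, OpenCV 4.12 (cv2) and the standard library are available. Lean on these libraries where they do the work, as an engineer would, in place of code of your own. Each camera call takes 0.05 s, during which the arm holds its last target.

## Working session

There is one attempt and no reset: what is moved stays moved. The work goes in short steps, each a Python script; the robot and the scene stay as the last script left them, time stands still between calls to the robot, and variables do not carry over. Pictures are saved under pics/ and viewed, and the job is handed in when it is done.

```bash
mkdir -p pics
cat > h.py <<'E'
import numpy as np, cv2
from bench import ctrl, jaws, solver, optics
def snap(name,fn):
    im=optics.capture(name); cv2.imwrite('pics/'+fn,im[:,:,::-1]); return im
def ray(name,u,v):
    c=optics.camera_info(name); T=np.array(c['world_to_cam'])
    xd,yd=(u-c['cx'])/c['fx'],(v-c['cy'])/c['fy']
    x,y=xd,yd
    for _ in range(30):
        s=1+c['k1']*(x*x+y*y); x,y=xd/s,yd/s
    R=T[:3,:3]; o=-R.T@T[:3,3]; d=R.T@np.array([x,-y,-1.]); return o,d/np.linalg.norm(d)
def onz(name,u,v,z):
    o,d=ray(name,u,v); return o+d*(z-o[2])/d[2]
def proj(name,p):
    c=optics.camera_info(name); T=np.array(c['world_to_cam'])
    q=T[:3,:3]@np.asarray(p,float)+T[:3,3]; x,y=q[0]/-q[2],-q[1]/-q[2]
    s=1+c['k1']*(x*x+y*y); return np.array([c['fx']*x*s+c['cx'],c['fy']*y*s+c['cy']])
E
python3 - <<'E'
from h import *
for n in('side','top'):
    im=snap(n,n+'0.png'); big=cv2.resize(im,(768,576),interpolation=cv2.INTER_CUBIC); cv2.imwrite(f'pics/{n}0b.png',big[:,:,::-1])
    c=optics.camera_info(n); o,d=ray(n,256,192); print(n,c['fx'],c['k1'],o.round(3),d.round(3))
print(ctrl.get_t(),ctrl.get_tcp_rot(),ctrl.get_finger_gap())
E
```

```text
side 389.87843438531996 0.024420722357539018 [0.176 0.756 0.566] [ 0.342 -0.78  -0.524]
top 495.93462363169635 -0.1318669060225998 [0.321 0.017 1.326] [ 0.137 -0.021 -0.99 ]
0.1 [-1.79937878e+02 -1.46870674e-02  1.45411331e+01] 0.08546256649183077
```

View pics/side0b.png

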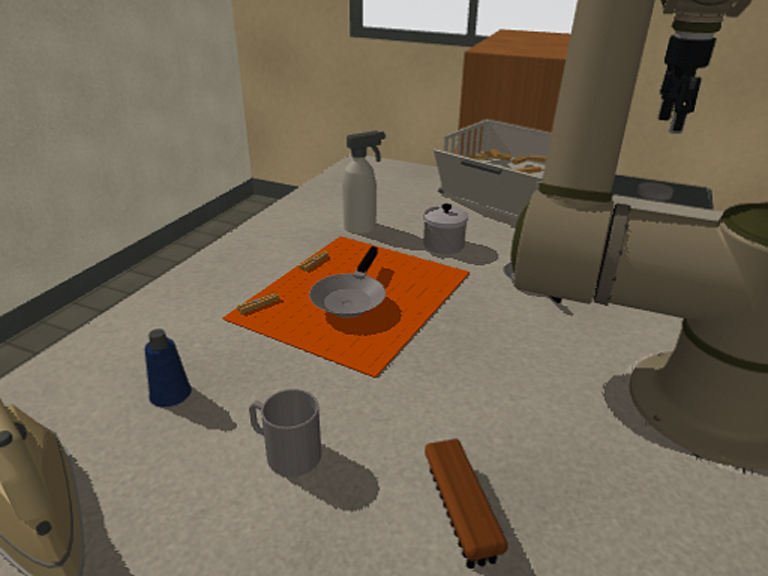

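View pics/top0b.png

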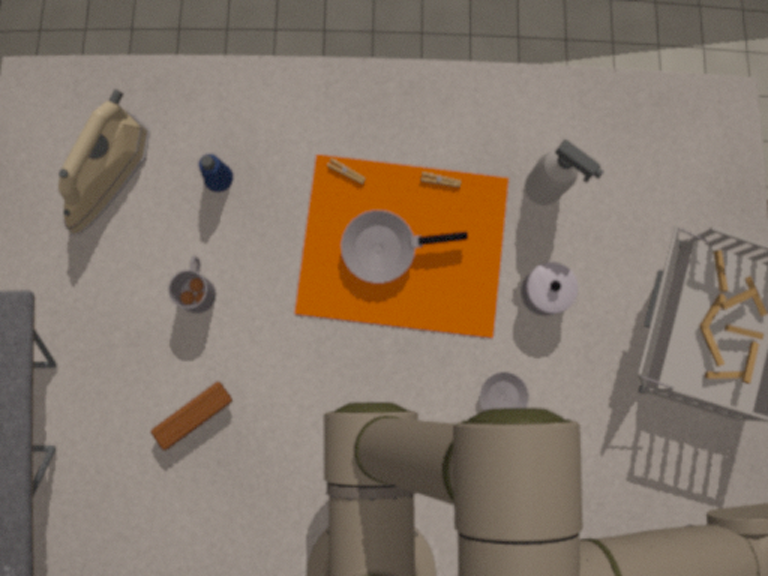

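The side view shows the mug at (290,435) in 768-wide pixels with its handle pointing away from the robot. The dish is on the mat at (348,293), with its grip to the robot's right. The top view shows the mug mouth at (190,290) with the balls in it, the dish at (378,246), its grip tip at (467,237), and the smaller look-alike dish at (503,393) near the arm. Next I'll measure them.

Run:
```python
from h import *
im=cv2.imread('pics/top0.png'); hsv=cv2.cvtColor(im,cv2.COLOR_BGR2HSV)
def big(m,roi=None):
    m=m.astype(np.uint8)
    if roi: z=np.zeros_like(m); x0,y0,x1,y1=roi; z[y0:y1,x0:x1]=m[y0:y1,x0:x1]; m=z
    cs,_=cv2.findContours(m,cv2.RETR_EXTERNAL,cv2.CHAIN_APPROX_NONE); return max(cs,key=cv2.contourArea)
H,S,V=cv2.split(hsv)
c=big((H<14)&(S>200)&(V>120),(180,90,350,240))
q=cv2.boxPoints(cv2.minAreaRect(c)); w=np.array([onz('top',*p,.004) for p in q]); 
print('mat',q.round(1).tolist(),w.round(4).tolist(),w.mean(0)); 
print('sides',[np.linalg.norm(w[i]-w[i-1]).round(3) for i in range(4)])
# dish rim: grey in mat
c=big((S<70)&(V>60),(210,130,282,200)); 
e=cv2.fitEllipse(cv2.convexHull(c)); print('dish ell',e,onz('top',*e[0],.034), np.array(e[1])/495.9*(1.326-.034))
# handle black
c=big((V<50),(270,145,325,175)); r=cv2.minAreaRect(c); b=cv2.boxPoints(r); print('handle',r, [onz('top',*p,.044).round(4).tolist() for p in b], onz('top',*r[0],.04))
# mug crop
for n,(x0,y0,x1,y1) in {'top':(95,160,160,220),'side':(150,245,270,330)}.items():
    a=cv2.imread(f'pics/{n}0.png')[y0:y1,x0:x1]; f=min(780//(x1-x0),590//(y1-y0)); cv2.imwrite(f'pics/{n}_mug.png',cv2.resize(a,None,fx=f,fy=f,interpolation=cv2.INTER_CUBIC)); print(n,f)
x0,y0,x1,y1=210,130,325,200
a=cv2.imread('pics/top0.png')[y0:y1,x0:x1]; cv2.imwrite('pics/dish.png',cv2.resize(a,None,fx=6,fy=6,interpolation=cv2.INTER_CUBIC))
```

```text
mat [[235.0, 188.0], [236.10000610351562, 184.6999969482422], [239.10000610351562, 185.6999969482422], [238.0, 189.0]] [[0.5141, 0.0453, 0.004], [0.5232, 0.0426, 0.004], [0.5206, 0.0344, 0.004], [0.5116, 0.0372, 0.004]] [0.51738711 0.03987291 0.004     ]
sides [np.float64(0.009), np.float64(0.009), np.float64(0.009), np.float64(0.009)]
dish ell ((252.6597442626953, 163.91766357421875), (46.2519645690918, 50.947959899902344), 80.33553314208984) [ 5.75399547e-01 -4.41584036e-04  3.40000000e-02] [0.1205032  0.13273798]
handle ((295.0, 158.50001525878906), (3.2025146484375, 30.36867332458496), 83.6598129272461) [[0.5896, -0.0715, 0.044], [0.6008, -0.1515, 0.044], [0.5922, -0.1525, 0.044], [0.581, -0.0725, 0.044]] [ 0.59171796 -0.11228921  0.04      ]
top 9
side 6
```

View pics/top_mug.png

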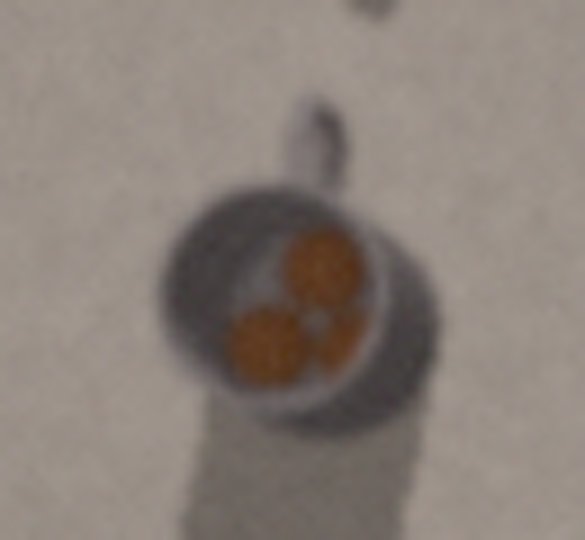

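View pics/side_mug.png

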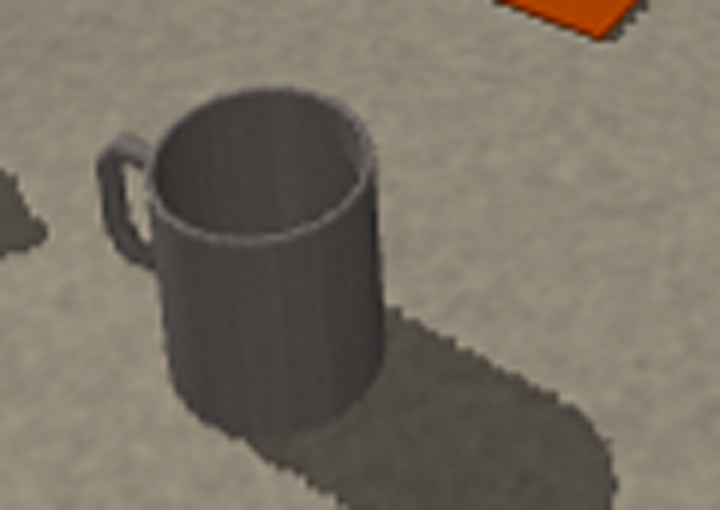

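View pics/dish.png

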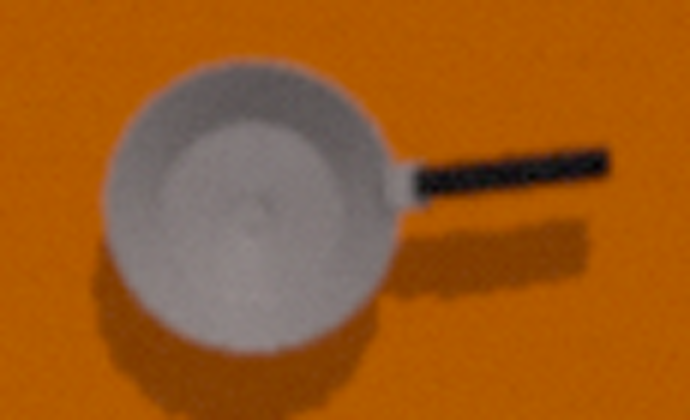

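Run:
```python
from h import *
im=cv2.imread('pics/top0.png'); H,S,V=cv2.split(cv2.cvtColor(im,cv2.COLOR_BGR2HSV))
m=((H<16)&(S>180)&(V>60)).astype(np.uint8); m[:,:180]=0;m[:,360:]=0;m[240:]=0
cs,_=cv2.findContours(m,cv2.RETR_EXTERNAL,cv2.CHAIN_APPROX_NONE); c=max(cs,key=cv2.contourArea)
q=cv2.boxPoints(cv2.minAreaRect(c)); w=np.array([onz('top',*p,.004) for p in q])
print('mat',q.round().tolist(),w.round(3).tolist(),w.mean(0).round(4),[np.linalg.norm(w[i]-w[i-1]).round(3) for i in range(4)])
d=np.array([(w[i]-w[i-1])[:2] for i in range(4)]); print(np.degrees(np.arctan2(d[:,1],d[:,0])).round(1))
P=lambda x,y,x0,y0,f:((x+.5)/f-.5+x0,(y+.5)/f-.5+y0)
for n,z,(l,r,t,b,x0,y0,f) in [('dish',.034,(103,400,58,352,210,130,6)),('mug',.08,(160,388,185,412,95,160,9))]:
    cx,cy=(l+r)/2,(t+b)/2; a=[onz('top',*P(*p,x0,y0,f),z) for p in[(cx,cy),(l,cy),(r,cy),(cx,t),(cx,b)]]
    print(n,a[0].round(4),np.linalg.norm(a[1]-a[2]).round(4),np.linalg.norm(a[3]-a[4]).round(4))
a=onz('top',*P(417,185,210,130,6),.044);b=onz('top',*P(608,160,210,130,6),.044); print('grip',a,b,np.linalg.norm(a-b),np.degrees(np.arctan2(*(a-b)[1::-1])))
# mug handle tip (top bend ~ z .067) top view
print('mug handle tip',onz('top',*P(322,97,95,160,9),.06),onz('top',*P(312,130,95,160,9),.067))
# side mug rim ellipse check
l,r,t,b=150,376,86,243
print('mug side',onz('side',*P((l+r)/2,(t+b)/2,150,245,6),.08))
bs=[P(325,270,95,160,9),P(270,345,95,160,9),P(340,340,95,160,9)]; print([onz('top',*p,.017).round(3).tolist() for p in bs])
# other things
for nm,u,v,z in [('cone',209,160,.105),('cone base',219,181,0),('brush',191,415,.04),('spray',555,178,.1),('tin',552,288,.08),('pegA',347,171,.01),('pegB',440,180,.01),('small dish',503,392,.03),('board',35,330,.13)]:
    print(nm,onz('top',u/1.5,v/1.5,z).round(3))
```

```text
mat [[196.0, 209.0], [209.0, 103.0], [340.0, 119.0], [327.0, 225.0]] [[0.456, 0.147, 0.004], [0.751, 0.123, 0.004], [0.715, -0.241, 0.004], [0.421, -0.205, 0.004]] [ 0.5857 -0.0442  0.004 ] [np.float64(0.354), np.float64(0.296), np.float64(0.366), np.float64(0.297)]
[ 84.3  -4.7 -95.6 173. ]
dish [0.5758 0.0026 0.034 ] 0.1314 0.1324
mug [0.4843 0.3237 0.08  ] 0.0654 0.0649
grip [ 0.58460226 -0.06981098  0.044     ] [ 0.59810543 -0.15415732  0.044     ] 0.08542038399899711 99.09541498964849
mug handle tip [0.54602639 0.31795076 0.06      ] [0.53509729 0.31864563 0.067     ]
mug side [0.4829654  0.32694762 0.08      ]
[[0.501, 0.324, 0.017], [0.479, 0.34, 0.017], [0.481, 0.319, 0.017]]
cone [0.704 0.294 0.105]
cone base [ 0.697  0.297 -0.   ]
brush [0.271 0.317 0.04 ]
spray [ 0.69 -0.3   0.1 ]
tin [ 0.501 -0.297  0.08 ]
pegA [0.718 0.061 0.01 ]
pegB [ 0.706 -0.11   0.01 ]
small dish [ 0.323 -0.222  0.03 ]
board [0.404 0.564 0.13 ]
```

```bash
cat >> h.py <<'E'
from scipy.spatial.transform import Rotation as Ro
def rpy(R): return Ro.from_matrix(R).as_euler('xyz',degrees=True)
def toolR(t,y):
    t=np.asarray(t,float)/np.linalg.norm(t); y=np.asarray(y,float); y=y-t*(y@t); y/=np.linalg.norm(y)
    return np.column_stack([np.cross(y,t),y,t])
def ik(p,R):
    try: return solver.solve_ik(list(map(float,p)),list(map(float,rpy(R))))
    except Exception as e: return None
E
python3 - <<'E'
from h import *
from scipy.optimize import minimize_scalar
p=np.array([.5,.1,.3]); t0=np.array([0,0,-1.]); R0=toolR(t0,[0,1,0]); q0=np.array(ik(p,R0)); print(q0.round(2))
t1=np.array([.6,0,-.8]); R1=toolR(t1,[0,1,0])
def f(d):
    q=ik(p-d*t0+d*t1,R1); return 1e3 if q is None else np.abs(np.array(q)[:3]-q0[:3]).sum()
ds=np.arange(.05,.4,.005); v=[f(d) for d in ds]; i=int(np.argmin(v)); print(ds[i],v[i])
d=minimize_scalar(f,bounds=(ds[i]-.005,ds[i]+.005),method='bounded').x; print('d6',d,f(d)); np.save('d6.npy',d)
print(ctrl.tcp_to_tips, ctrl.get_t())
# shoulder geometry: fit wrist centre = from j2,j3
from scipy.optimize import least_squares
D=[]
for r in (.3,.4,.5,.6,.7):
  for z in (.15,.3,.4):
    q=ik([r,0,z],R0)
    if q is not None: D.append([*q[:3],r,z+d])
D=np.array(D); a2=np.radians(D[:,1]);a3=np.radians(D[:,2])
def res(x):
    a1,h,L1,L2,o=x
    return np.r_[a1+L1*np.sin(a2)+L2*np.sin(a2+a3+o)-D[:,3], h+L1*np.cos(a2)+L2*np.cos(a2+a3+o)-D[:,4]]
s=least_squares(res,[0,.2,.4,.4,0]); print(s.x,np.abs(s.fun).max(),len(D))
E
```

```text
[ -1.87  14.11  83.11   0.    82.78 -91.87]
0.23999999999999988 0.3292251038271685
d6 0.23830110010604416 0.00021288946963982092
0.017 0.1
[0.02029575 0.21069162 0.42597145 0.39693431 0.09282984] 0.0028914680297477124 15
```

```bash
cat >> h.py <<'E'
MUG=np.array([.4838,.3245,0]); BOWL=np.array([.575,.0015,.012]); MAT=np.array([.5857,-.0442,0]); MYAW=-5.7; DYAW=98.8
def rz(a): return Ro.from_euler('z',a,degrees=True).as_matrix()
def grasp_R(al,g):
    a,g=np.radians([al,g]); t=[np.cos(a)*np.cos(g),np.sin(a)*np.cos(g),-np.sin(g)]
    return toolR(t,[-np.sin(a),np.cos(a),0])
def tiltR(h,th): # tip z towards heading h by th
    h=np.radians(h); ax=np.array([-np.sin(h),np.cos(h),0]); return Ro.from_rotvec(ax*np.radians(th)).as_matrix()
E
cat > s.py <<'E'
from h import *
d6=.238; GZ=.05
out=[]
def cloud_tool():
    P=[]
    for x in(-.038,.038):
        for y in(-.0425,.0425):
            for z in(-.056,-.12): P.append([x,y,z])
            
    for x in(-.03,.03):
        for y in(-.03,.03): P.append([x,y,-.19])
    for x in(-.011,.011):
        for y in(-.05,.05):
            for z in(.017,-.03): P.append([x,y,z])
    return np.array(P)
CT=cloud_tool()
for al in (15,30,45):
  for g in (20,30,40):
    R=grasp_R(al,g); p=MUG+[0,0,GZ]
    q=[ik(p-R[:,2]*s+[0,0,zz],R) for s,zz in((0.1,0),(0,0),(0,.15))]
    if any(x is None for x in q): continue
    for psi in range(-180,90,15):
      for dl in range(-120,121,10):
        h=psi+dl
        hv=np.array([np.cos(np.radians(h)),np.sin(np.radians(h)),0])
        ok=True;mc=9
        qs=[]
        for th in (0,60,95,125):
            M=tiltR(h,th)@rz(psi-al)
            # lip lowest pt in mug frame: direction h (rel to mug)
            m0=rz(al-psi)@hv
            lip=m0*.034+np.array([0,0,.08]); gpt=np.array([0,0,GZ])
            lipw=BOWL-hv*.02; lipw[2]=.05 if th>50 else .12
            o=lipw-M@lip; tp=o+M@gpt; Rt=M@R
            qq=ik(tp,Rt)
            if qq is None: ok=False;break
            qs.append(np.array(qq))
            W=tp+(Rt@CT.T).T
            ha=np.radians(-6); H=np.array([[r*np.cos(ha),r*np.sin(ha),z] for r in(.05,.063) for z in(.015,.067)])
            W=np.vstack([W,o+(M@H.T).T])
            rad=np.hypot(W[:,0]-BOWL[0],W[:,1]-BOWL[1])
            uu=np.radians(DYAW); hx=(W[:,:2]-BOWL[:2])@[-np.cos(uu),-np.sin(uu)]; hy=(W[:,:2]-BOWL[:2])@[-np.sin(uu),np.cos(uu)]
            need=np.where((rad<.072)|((abs(hy)<.02)&(hx>0)&(hx<.17)),.05,.01)
            wc=tp-Rt[:,2]*d6
            mc=min(mc,(W[:,2]-need).min(),wc[2]-.085)
        if not ok or mc<0: continue
        dq=max(np.abs(np.diff(qs,axis=0)).max(),0)
        out.append((round(mc,3),al,g,psi,dl,round(dq),[x.round().astype(int).tolist() for x in qs[1:]],np.array(q[1]).round().astype(int).tolist()))
out.sort(key=lambda o:-o[0])
print(len(out))
for o in out[:14]: print(o)
print([o for o in out if o[5]<90][:8])
E
time python3 s.py
```

```text
0
[]
real	0m52.829s
user	0m8.966s
sys	0m0.841s
```

Run:
```python
from h import *
for al in(0,15,30,45,60):
  for g in (10,20,30,40,50):
    R=grasp_R(al,g); p=MUG+[0,0,.05]
    for s in(1,-1):
      RR=R@np.diag([s,s,1]); q=ik(p,RR); print(al,g,s,None if q is None else np.array(q).round().astype(int).tolist())
```

```text
0 10 1 [36, 49, 116, 218, 69, 81]
0 10 -1 [36, 49, 116, 218, 69, -99]
0 20 1 [35, 44, 117, 222, 55, 76]
0 20 -1 [35, 44, 117, 222, 55, -104]
0 30 1 [34, 39, 116, 228, 40, 68]
0 30 -1 [34, 39, 116, 228, 40, -112]
0 40 1 [32, 35, 113, 242, 27, 53]
0 40 -1 [32, 35, 113, 242, 27, -127]
0 50 1 None
0 50 -1 None
15 10 1 [27, 49, 123, 193, 72, 88]
15 10 -1 [27, 49, 123, 193, 72, -92]
15 20 1 [27, 42, 123, 194, 56, 86]
15 20 -1 [27, 42, 123, 194, 56, -94]
15 30 1 [26, 37, 121, 196, 39, 83]
15 30 -1 [26, 37, 121, 196, 39, -97]
15 40 1 [26, 33, 118, 202, 22, 76]
15 40 -1 [26, 33, 118, 202, 22, -104]
15 50 1 [25, 31, 114, 239, 8, 39]
15 50 -1 [25, 31, 114, 239, 8, -141]
30 10 1 [17, 49, 126, 167, 75, 91]
30 10 -1 [17, 49, 126, 167, 75, -89]
30 20 1 [17, 42, 126, 166, 58, 93]
30 20 -1 [17, 42, 126, 166, 58, -87]
30 30 1 [18, 36, 124, 164, 40, 96]
30 30 -1 [18, 36, 124, 164, 40, -84]
30 40 1 [19, 32, 120, 158, 23, 103]
30 40 -1 [19, 32, 120, 158, 23, -77]
30 50 1 [20, 30, 115, 125, 8, 136]
30 50 -1 [20, 30, 115, 125, 8, -44]
45 10 1 [7, 49, 125, 142, 75, 94]
45 10 -1 [7, 49, 125, 142, 75, -86]
45 20 1 [8, 42, 125, 140, 60, 99]
45 20 -1 [8, 42, 125, 140, 60, -81]
45 30 1 [10, 36, 123, 135, 44, 107]
45 30 -1 [10, 36, 123, 135, 44, -73]
45 40 1 [12, 32, 120, 122, 29, 121]
45 40 -1 [12, 32, 120, 122, 29, -59]
45 50 1 [14, 30, 115, 92, 19, 153]
45 50 -1 [14, 30, 115, 92, 19, -27]
60 10 1 [1, 49, 120, 119, 75, 100]
60 10 -1 [1, 49, 120, 119, 75, -80]
60 20 1 [2, 43, 120, 116, 62, 106]
60 20 -1 [2, 43, 120, 116, 62, -74]
60 30 1 [4, 38, 119, 109, 49, 116]
60 30 -1 [4, 38, 119, 109, 49, -64]
60 40 1 [7, 34, 116, 97, 38, 131]
60 40 -1 [7, 34, 116, 97, 38, -49]
60 50 1 [10, 32, 112, 76, 30, 154]
60 50 -1 [10, 32, 112, 76, 30, -26]
```

```bash
sed -e 's/if not ok or mc<0: continue/ST["ik" if not ok else "mc"]=ST.get("ik" if not ok else "mc",0)+1\n        if not ok or mc<-.05: continue/' -e 's/^out=\[\]/out=[];ST={}/' s.py > s2.py; echo 'print(ST)'>>s2.py; python3 s2.py
```

```text
808
(np.float64(-0.008), 45, 20, -150, 10, 60, [[-7, 48, 67, -1, 79, 48], [-18, 35, 91, 33, 54, 13], [-30, 35, 105, 72, 59, -33]], [8, 42, 125, 140, 60, 99])
(np.float64(-0.008), 45, 20, -135, 10, 49, [[-5, 46, 69, -4, 77, 36], [-18, 36, 88, 31, 62, 2], [-30, 39, 97, 61, 70, -33]], [8, 42, 125, 140, 60, 99])
(np.float64(-0.008), 45, 20, -120, 10, 45, [[-3, 44, 73, -7, 74, 24], [-17, 38, 84, 27, 69, -9], [-29, 43, 89, 52, 81, -35]], [8, 42, 125, 140, 60, 99])
(np.float64(-0.008), 45, 20, -105, 10, 48, [[-1, 42, 78, -10, 71, 12], [-16, 40, 81, 23, 75, -19], [-27, 47, 81, 44, 91, -38]], [8, 42, 125, 140, 60, 99])
(np.float64(-0.008), 45, 20, -90, 10, 53, [[-1, 39, 83, -12, 66, -1], [-15, 41, 79, 19, 80, -30], [-24, 51, 72, 36, 101, -43]], [8, 42, 125, 140, 60, 99])
(np.float64(-0.008), 45, 20, -45, 10, 264, [[-3, 31, 98, -18, 49, -42], [-10, 43, 75, 2, 88, -64], [-14, 60, 54, 9, 122, -70]], [8, 42, 125, 140, 60, 99])
(np.float64(-0.008), 45, 20, -30, 10, 235, [[-5, 29, 103, -17, 43, -59], [-9, 43, 76, -4, 88, -76], [-10, 61, 51, -2, 124, -82]], [8, 42, 125, 140, 60, 99])
(np.float64(-0.
[... 1656 characters left out ...]
47, 81, 44, 91, -38]], [8, 42, 125, 140, 60, 99]), (np.float64(-0.008), 45, 20, -90, 10, 53, [[-1, 39, 83, -12, 66, -1], [-15, 41, 79, 19, 80, -30], [-24, 51, 72, 36, 101, -43]], [8, 42, 125, 140, 60, 99]), (np.float64(-0.01), 45, 30, -180, 10, 80, [[-12, 43, 75, 9, 65, 68], [-19, 30, 103, 55, 30, 18], [-26, 34, 120, 121, 50, -56]], [10, 36, 123, 135, 44, 107]), (np.float64(-0.01), 45, 30, -165, 10, 72, [[-11, 43, 74, 8, 67, 56], [-21, 32, 100, 52, 41, 8], [-30, 36, 115, 99, 57, -49]], [10, 36, 123, 135, 44, 107]), (np.float64(-0.01), 45, 30, -150, 10, 61, [[-9, 43, 74, 6, 69, 43], [-21, 34, 96, 48, 51, -1], [-32, 38, 108, 82, 65, -44]], [10, 36, 123, 135, 44, 107])]
{'mc': 1315, 'ik': 1385}
```

```bash
cat > plan.py <<'E'
from h import *
GZ=.05; LZ=.058; BACK=.02
def mugpose(h,th,al,psi,lipw):
    """tool pose for mug tipped th toward heading h with tool heading psi, lip lowest point at lipw"""
    M=tiltR(h,th)@rz(psi-al)
    hv=np.array([np.cos(np.radians(h)),np.sin(np.radians(h)),0])
    lip=rz(al-psi)@hv*.034+np.array([0,0,.08])
    o=lipw-M@lip
    return o,M
def path(al,g,psi,dl,flip,n=12,back=BACK,lz=LZ,tend=125):
    Rg=grasp_R(al,g)@np.diag([flip,flip,1]); K=[]
    gp=np.array([0,0,GZ])
    def add(o,M,lab): K.append((o+M@gp,M@Rg,lab,o,M))
    for z in np.linspace(0,.2,n): add(MUG+[0,0,z],np.eye(3),'lift')
    for th in np.linspace(0,55,n):
        M=tiltR(al+dl,th); add(MUG+[0,0,.25]-M@gp,M,'tilt')
    h=psi+dl; hv=np.array([np.cos(np.radians(h)),np.sin(np.radians(h)),0])
    l=BOWL-hv*back; l[2]=.13
    o1,_=mugpose(h,55,al,psi,l); a=MUG+[0,0,.25]; b=o1+tiltR(h,55)@rz(psi-al)@gp
    for s in np.linspace(0,1,2*n):
        y=al+(psi-al)*s; M=tiltR(y+dl,55)@rz(y-al); add(a+(b-a)*s-M@gp,M,'move')
    for s in np.linspace(0,1,n):
        l2=l.copy(); l2[2]=.13+(lz-.13)*s; th=55+15*s; o,M=mugpose(h,th,al,psi,l2); add(o,M,'lower')
    for th in np.linspace(70,tend,2*n):
        l2[2]=lz; o,M=mugpose(h,th,al,psi,l2); add(o,M,'pour')
    return K
def cloud():
    P=[]
    for x in(-.038,.038):
        for y in(-.0425,.0425):
            for z in(-.056,-.12): P.append([x,y,z])
    for x in(-.04,.04):
        for y in(-.04,.04): P.append([x,y,-.19]);P.append([x,y,-.25])
    for x in(-.011,.011):
        for y in(-.05,.05):
            for z in(.017,-.03): P.append([x,y,z])
    return np.array(P)
def clear(K):
    CT=cloud(); ha=np.radians(-6); H=np.array([[r*np.cos(ha),r*np.sin(ha),z] for r in(.05,.063) for z in(.015,.067)]); an=np.linspace(0,2*np.pi,24)
    H=np.vstack([H]+[np.c_[.034*np.cos(an),.034*np.sin(an),0*an+z] for z in(0,.04,.08)])
    best=(9,)
    for p,R,lab,o,M in K:
        if lab=='lift': continue
        W=np.vstack([p+(R@CT.T).T,o+(M@H.T).T]); rad=np.hypot(*(W[:,:2]-BOWL[:2]).T)
        u=np.radians(DYAW); D=W[:,:2]-BOWL[:2]; hx=D@[-np.cos(u),-np.sin(u)]; hy=D@[-np.sin(u),np.cos(u)]
        need=np.where(((rad<.072)&(rad>.055))|((abs(hy)<.015)&(hx>.05)&(hx<.17)),.046,np.where(rad<.056,.03,.015))
        c=W[:,2]-need; i=int(c.argmin())
        if c[i]<best[0]: best=(round(float(c[i]),4),lab,i)
    return best
def joints(K):
    Q=[]
    for p,R,*_ in K:
        q=ik(p,R)
        if q is None: return None
        Q.append(q)
    return np.array(Q)
E
cat > s3.py <<'E'
from plan import *
res=[]
for al in(30,40):
  for g in(25,35,45):
    for psi in(-150,-120,-90,-60,-30,0,30):
      for dl in(0,20,40):
        K=path(al,g,psi,dl,1,n=5); c=clear(K)
        if c[0]<-.004: continue
        for f in(1,-1):
            K=path(al,g,psi,dl,f,n=5); Q=joints(K)
            if Q is None: continue
            res.append((np.abs(np.diff(Q,axis=0)).max().round(),c,al,g,psi,dl,f,Q.min(0).round().tolist(),Q.max(0).round().tolist()))
res.sort(key=lambda r:r[0]); print(len(res))
for r in res[:15]: print(r)
E
time python3 s3.py
```

```text
70
(np.float64(26.0), (-0.0014, 'pour', 55), 40, 45, -60, 0, -1, [-24.0, 8.0, 62.0, -3.0, 18.0, -51.0], [24.0, 63.0, 118.0, 121.0, 124.0, 137.0])
(np.float64(26.0), (-0.0014, 'pour', 55), 40, 45, -30, 0, -1, [-17.0, 8.0, 45.0, -3.0, 18.0, -51.0], [24.0, 70.0, 118.0, 121.0, 142.0, 110.0])
(np.float64(26.0), (-0.0014, 'pour', 55), 40, 45, 0, 0, -1, [-12.0, 8.0, 38.0, -16.0, 18.0, -51.0], [24.0, 73.0, 118.0, 121.0, 147.0, 81.0])
(np.float64(26.0), (-0.0016, 'pour', 27), 40, 45, 30, 0, -1, [-13.0, 8.0, 45.0, -44.0, 18.0, -51.0], [24.0, 70.0, 118.0, 121.0, 134.0, 74.0])
(np.float64(30.0), (-0.0016, 'pour', 56), 40, 45, -90, 20, -1, [-23.0, 8.0, 58.0, -18.0, 18.0, -51.0], [30.0, 65.0, 118.0, 121.0, 128.0, 165.0])
(np.float64(30.0), (-0.0016, 'pour', 56), 40, 45, -60, 20, -1, [-15.0, 8.0, 42.0, -18.0, 18.0, -51.0], [30.0, 72.0, 118.0, 121.0, 146.0, 139.0])
(np.float64(30.0), (-0.0016, 'pour', 56), 40, 45, -30, 20, -1, [-7.0, 8.0, 37.0, -21.0, 18.0, -51.0], [30.0, 74.0, 118.0, 121.0, 148.0, 112.0])
(np.float64(30.0), (-0.0016, 'pour', 56), 40, 45, 0, 20, -1, [-7.0, 8.0, 47.0, -47.0, 18.0, -5
[... 389 characters left out ...]
, -1, [-16.0, 8.0, 49.0, -0.0, 22.0, -71.0], [22.0, 65.0, 122.0, 140.0, 134.0, 111.0])
(np.float64(45.0), (-0.0014, 'pour', 55), 40, 35, 0, 0, -1, [-13.0, 8.0, 43.0, -12.0, 22.0, -71.0], [22.0, 68.0, 122.0, 140.0, 138.0, 81.0])
(np.float64(45.0), (-0.0016, 'pour', 27), 40, 35, 30, 0, -1, [-16.0, 8.0, 49.0, -37.0, 22.0, -71.0], [22.0, 65.0, 122.0, 140.0, 126.0, 72.0])
(np.float64(49.0), (-0.0016, 'pour', 56), 40, 25, -60, 20, -1, [-13.0, 8.0, 48.0, -22.0, 19.0, -80.0], [27.0, 64.0, 125.0, 147.0, 131.0, 149.0])
(np.float64(49.0), (-0.0016, 'pour', 56), 40, 25, -30, 20, -1, [-5.0, 8.0, 47.0, -24.0, 19.0, -80.0], [27.0, 64.0, 125.0, 147.0, 129.0, 120.0])
real	0m23.808s
user	0m3.131s
sys	0m2.843s
```

```bash
cat > par.py <<'E'
from plan import *
AL,G,PSI,DL,F=40,40,-10,10,-1
Rg=grasp_R(AL,G)@np.diag([F,F,1]); gp=np.array([0,0,GZ])
E
python3 - <<'E'
from par import *
K=path(AL,G,PSI,DL,F,n=12); Q=joints(K); print(clear(K),np.abs(np.diff(Q,axis=0)).max(0).round(),Q.min(0).round(),Q.max(0).round())
for i in range(0,len(Q),6): print(K[i][2],K[i][0].round(3),Q[i].round())
p=MUG+gp
def L(*a): print(ctrl.get_t(),*a)
ctrl.move_pose([.42,.0,.42],[180,0,90]); L()
ctrl.move_pose(list(p-Rg[:,2]*.14),list(rpy(Rg))); L(ctrl.get_joint_pos())
snap('side','pre_side.png');snap('top','pre_top.png')
E
```

```text
(-0.0016, 'pour', 55) [ 2.  3.  4. 17.  6. 16.] [ -9.   8.  41. -22.  19. -64.] [ 26.  71. 120. 133. 142.  91.]
lift [0.484 0.324 0.05 ] [ 14.  32. 120. 133.  27. -64.]
lift [0.484 0.324 0.159] [ 14.  17. 118.  95.  20. -23.]
tilt [0.484 0.324 0.25 ] [ 14.   8. 112.  58.  23.  17.]
tilt [0.484 0.324 0.25 ] [21. 15. 92.  3. 52. 68.]
move [0.484 0.324 0.25 ] [26. 27. 73. -9. 82. 74.]
move [0.491 0.24  0.221] [18. 24. 82. -9. 77. 79.]
move [0.498 0.156 0.193] [ 9. 23. 88. -9. 73. 84.]
move [0.505 0.072 0.164] [-1. 24. 92. -9. 69. 88.]
lower [0.511 0.002 0.141] [-9. 26. 93. -9. 66. 91.]
lower [0.513 0.001 0.108] [ -8.  32.  88. -10.  72.  91.]
pour [0.515 0.001 0.08 ] [ -8.  38.  84. -11.  77.  91.]
pour [0.522 0.002 0.089] [ -7.  46.  72. -12.  95.  89.]
pour [0.53  0.001 0.096] [ -7.  55.  61. -14. 112.  87.]
pour [0.541 0.001 0.101] [ -6.  63.  49. -17. 129.  83.]
2.2833
3.8917 [  4.66535213   8.64364573 134.56940126 104.79387615  27.28652624
 -41.05139684]
```

View pics/pre_side.png

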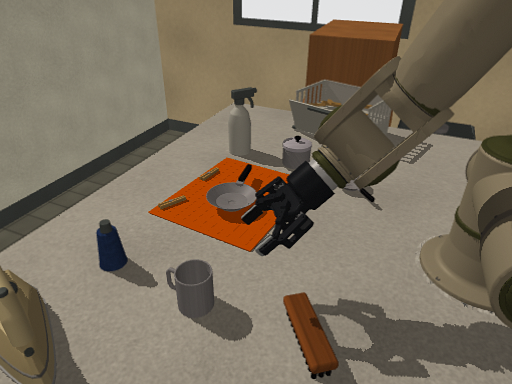

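View pics/pre_top.png

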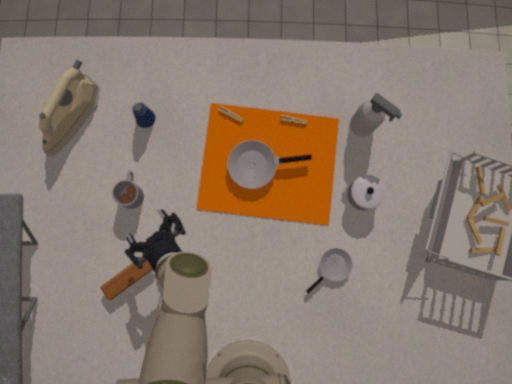

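The gripper at (275,215) in the side view is behind the mug at (194,288) and lined up with it. The top view shows open jaws at (130,250) and (175,215), aimed at the mug at (127,193), with the brush clear below them. Going in.

Run:
```python
from par import *
ctrl.line_to(list(MUG+gp),feed=.08); print(ctrl.get_t(),ctrl.get_ee_pos(),ctrl.get_ft_force())
snap('side','at_side.png');snap('top','at_top.png')
```

```text
5.8917 [0.48378011 0.32441209 0.05023227] [-0.03729161 -0.56476703 -0.62009785]
```

View pics/at_side.png

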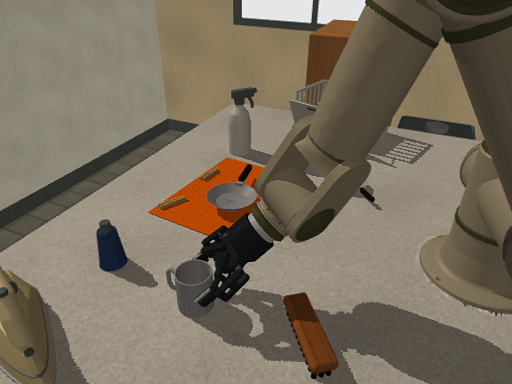

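View pics/at_top.png

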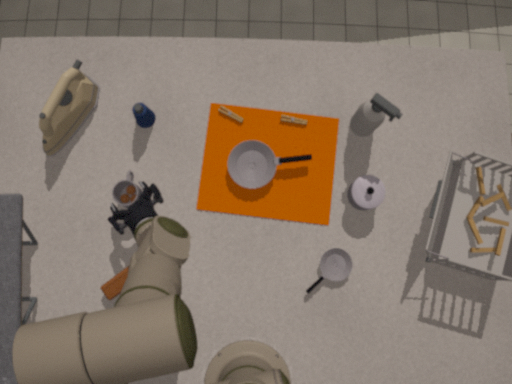

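The jaws straddle the mug (side view (210,270), top view (128,200)), and the wrist force reads about zero. Grasping and lifting now.

Run:
```python
from par import *
jaws.grasp(50); print(ctrl.get_t(),'gap',ctrl.get_finger_gap(),ctrl.get_ft_force())
ctrl.line_to(list(MUG+gp+[0,0,.17]),feed=.08); print(ctrl.get_t(),ctrl.get_finger_gap(),ctrl.get_ft_force(),ctrl.get_joint_pos().round())
snap('side','lift_side.png')
```

```text
6.3167 gap 0.0662214383150377 [-2.7780503   0.04175852  6.01116715]
8.5917 0.06590993482118435 [-0.25088427  0.28776767 -1.48674089] [ 14.  11. 114.  68.  21.   6.]
```

View pics/lift_side.png

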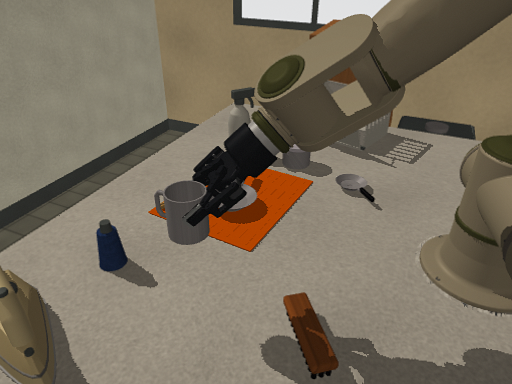

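Run:
```python
from par import *
a=MUG+[0,0,.25]
M=tiltR(AL+DL,55); ctrl.line_to(list(a),feed=.011,attitude=list(rpy(M@Rg))); print(ctrl.get_t(),ctrl.get_joint_pos().round(),ctrl.get_finger_gap())
h=PSI+DL; hv=np.array([np.cos(np.radians(h)),np.sin(np.radians(h)),0]); l=BOWL-hv*BACK; l[2]=.13
o,M=mugpose(h,55,AL,PSI,l); ctrl.line_to(list(o+M@gp),feed=.1,attitude=list(rpy(M@Rg))); print(ctrl.get_t())
l[2]=LZ; o,M=mugpose(h,72,AL,PSI,l); ctrl.line_to(list(o+M@gp),feed=.04,attitude=list(rpy(M@Rg))); print(ctrl.get_t(),ctrl.get_joint_pos().round(),ctrl.get_ft_force())
snap('side','pp_side.png');snap('top','pp_top.png')
```

```text
12.0667 [26. 27. 73. -9. 82. 74.] 0.06627983074538953
15.6417
17.2833 [ -8.  39.  82. -11.  80.  91.] [ 0.38234599  0.93921629 -1.29317253]
```

View pics/pp_side.png

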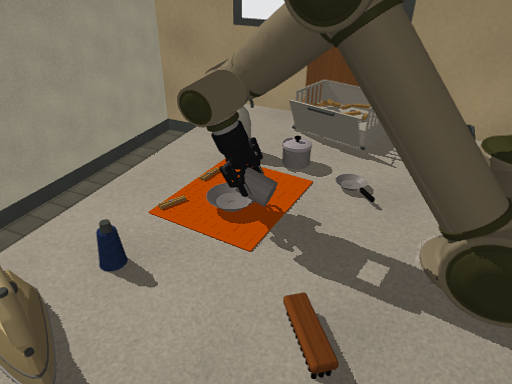

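View pics/pp_top.png

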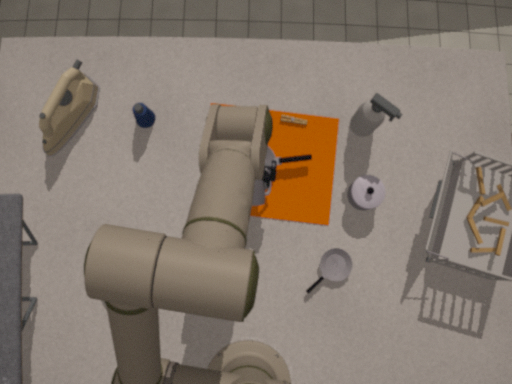

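The mug at (262,190) in the side view is tilted with its lip over the dish at (232,198), and the balls are still inside. Pouring slowly.

Run:
```python
from par import *
h=PSI+DL; hv=np.array([np.cos(np.radians(h)),np.sin(np.radians(h)),0]); l=BOWL-hv*BACK; l[2]=LZ
for th in (82,90,96,102,108,114,120,124):
    o,M=mugpose(h,th,AL,PSI,l); p=o+M@gp; d=np.linalg.norm(p-ctrl.get_ee_pos())
    ctrl.line_to(list(p),feed=max(d/.6,.003),attitude=list(rpy(M@Rg)))
    im=snap('side',f'pour{th}.png')
ctrl.dwell(.3)
print(ctrl.get_t(),ctrl.get_ft_force())
im=snap('side','poured.png')
ims=[cv2.imread(f'pics/{n}.png')[130:240,180:300] for n in('pour96','pour108','pour124','poured')]
cv2.imwrite('pics/pourm.png',cv2.resize(np.vstack([np.hstack(ims[:2]),np.hstack(ims[2:])]),None,fx=2.6,fy=2.6,interpolation=cv2.INTER_CUBIC))
```

```text
24.15 [ 0.01497909  0.20819605 -1.63797391]
```

View pics/pourm.png

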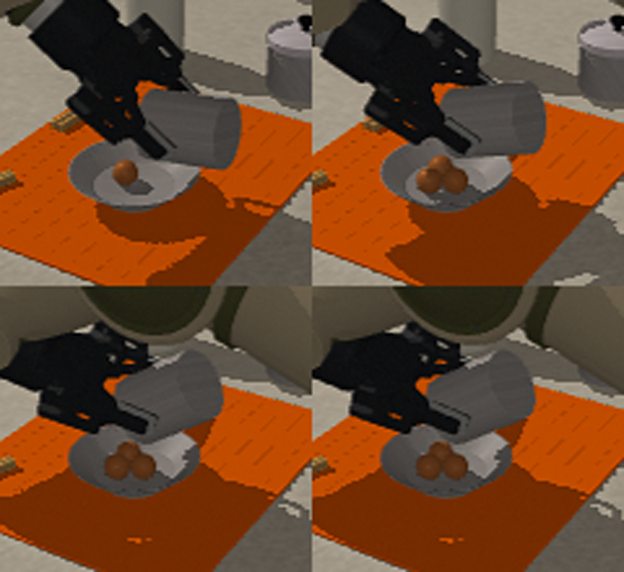

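All three balls lie together in the bowl at about (228,178) in full side-view pixels. Returning the mug to its spot.

Run:
```python
from par import *
h=PSI+DL; hv=np.array([np.cos(np.radians(h)),np.sin(np.radians(h)),0]); l=BOWL-hv*BACK
for th,z,f in ((95,.09,.05),(55,.14,.06)):
    l[2]=z; o,M=mugpose(h,th,AL,PSI,l); ctrl.line_to(list(o+M@gp),feed=f,attitude=list(rpy(M@Rg)))
print(ctrl.get_t())
a=MUG+[0,0,.25]
ctrl.line_to(list(a),feed=.13,attitude=list(rpy(tiltR(AL+DL,55)@Rg))); print(ctrl.get_t())
ctrl.line_to(list(MUG+gp+[0,0,.17]),feed=.012,attitude=list(rpy(Rg))); print(ctrl.get_t(),ctrl.get_finger_gap())
ctrl.line_to(list(MUG+gp+[0,0,.03]),feed=.1)
snap('side','back_side.png')
a=cv2.imread('pics/back_side.png')[200:330,140:290]; cv2.imwrite('pics/back_c.png',cv2.resize(a,None,fx=4,fy=4,interpolation=cv2.INTER_CUBIC)); print(ctrl.get_t())
```

```text
25.8333
28.5917
32.0167 0.06627120639232698
33.6167
```

View pics/back_c.png

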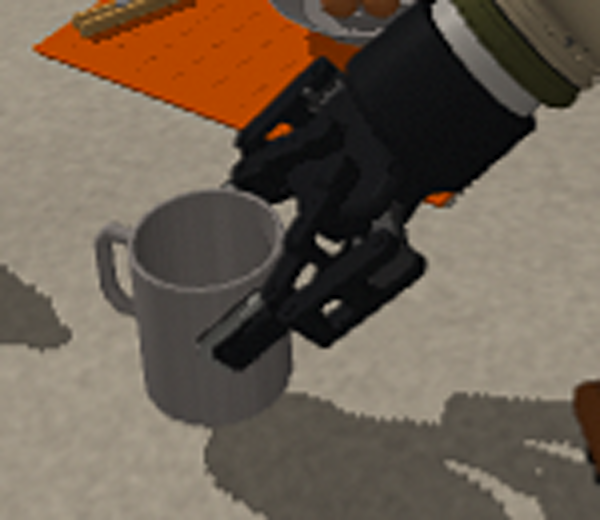

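The mug hangs upright and empty just above its old place (crop (215,300)). Lowering and releasing.

Run:
```python
from par import *
f0=ctrl.get_ft_force()
ctrl.line_to(list(MUG+gp+[0,0,.003]),feed=.04)
z=.003
while z>-.005:
    if (ctrl.get_ft_force()-f0)[2]>1.5: break
    z-=.001; ctrl.line_to(list(MUG+gp+[0,0,z]),feed=.02)
print(z,ctrl.get_ft_force()-f0,ctrl.get_t())
jaws.gripper_open(); ctrl.dwell(.15)
ctrl.line_to(list(MUG+gp-Rg[:,2]*.15),feed=.12); print(ctrl.get_t())
ctrl.move_pose([.42,-.05,.4],[180,0,90]); print(ctrl.get_t(),ctrl.get_joint_pos().round())
snap('side','rel_side.png'); snap('top','rel_top.png')
```

```text
0.0 [0.70775764 0.28886147 5.70392108] 35.1917
37.075
38.6333 [-23.   1.  84.   0.  95. -23.]
```

View pics/rel_side.png

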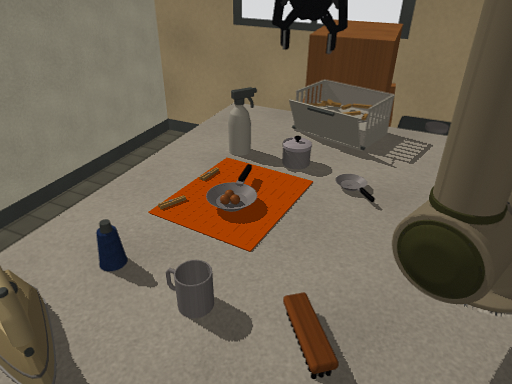

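View pics/rel_top.png

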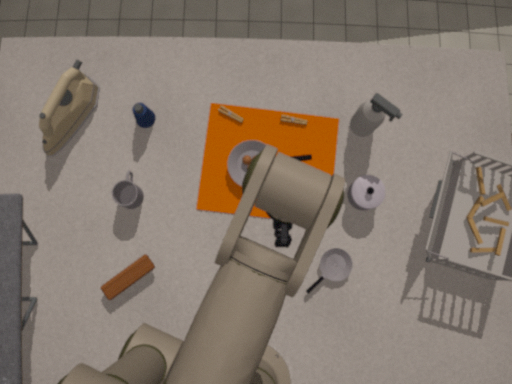

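The mug stands upright at (194,288) side / (127,194) top, where it started. The balls are in the bowl at (230,198) side, and the bystanders look unmoved. Next I'll re-measure the mat, plan the dish grasp and take it.

Run:
```python
from par import *
def seg(im):
    H,S,V=cv2.split(cv2.cvtColor(im,cv2.COLOR_BGR2HSV)); m=((H<16)&(S>170)&(V>60)).astype(np.uint8); m[:,:190]=0;m[:,345:]=0;m[230:]=0
    m=cv2.morphologyEx(m,cv2.MORPH_CLOSE,np.ones((5,5)))
    cs,_=cv2.findContours(m,cv2.RETR_EXTERNAL,cv2.CHAIN_APPROX_NONE); c=cv2.convexHull(max(cs,key=cv2.contourArea)); return cv2.approxPolyDP(c,8,True)[:,0]
q=seg(cv2.imread('pics/pre_top.png')); w=np.array([onz('top',*p,.004) for p in q.astype(float)]); print(q.tolist(),w.round(3).tolist(),w.mean(0))
d=np.array([(w[i]-w[i-1])[:2] for i in range(len(w))]); print(np.hypot(*d.T).round(3),np.degrees(np.arctan2(d[:,1],d[:,0])).round(1))
u=np.array([np.cos(np.radians(DYAW)),np.sin(np.radians(DYAW)),0])
e=np.array([np.cos(np.radians(MYAW)),np.sin(np.radians(MYAW)),0])
g0=BOWL-.098*u; g0[2]=.036; g1=MAT-.098*e; g1[2]=.19
for s in(1,-1):
    R0=toolR([0,0,-1],s*np.cross([0,0,1],u)); R1=toolR([0,0,-1],s*np.cross([0,0,1],e))
    for p,R in((g0+[0,0,.1],R0),(g0,R0),(g0+[0,0,.154],R0),(g1,R1)): print(s,p.round(3),rpy(R).round(1),np.round(ik(p,R),1) if ik(p,R) is not None else None)
```

```text
[[211, 104], [338, 120], [327, 224], [197, 208]] [[0.747, 0.118, 0.004], [0.712, -0.235, 0.004], [0.422, -0.204, 0.004], [0.458, 0.146, 0.004]] [ 0.58478126 -0.04376666  0.004     ]
[0.291 0.355 0.291 0.351] [ -5.4 -95.8 173.9  84.3]
1 [ 0.59  -0.095  0.136] [180.    0.  -81.2] [-20.4  32.8  80.9  -0.   66.3 150.8]
1 [ 0.59  -0.095  0.036] [180.    0.  -81.2] [-20.4  40.4  84.9  -0.   54.7 150.8]
1 [ 0.59  -0.095  0.19 ] [180.    0.  -81.2] [-20.4  29.7  77.3  -0.   72.9 150.8]
1 [ 0.488 -0.034  0.19 ] [180.    0.  174.3] [ -17.8   16.7   96.7    0.    66.6 -102.1]
-1 [ 0.59  -0.095  0.136] [180.    0.   98.8] [-20.4  32.8  80.9   0.   66.3 -29.2]
-1 [ 0.59  -0.095  0.036] [180.    0.   98.8] [-20.4  40.4  84.9   0.   54.7 -29.2]
-1 [ 0.59  -0.095  0.19 ] [180.    0.   98.8] [-20.4  29.7  77.3   0.   72.9 -29.2]
-1 [ 0.488 -0.034  0.19 ] [180.    0.   -5.7] [-17.8  16.7  96.7  -0.   66.6  77.9]
```

```bash
cat > dish.py <<'E'
from par import *
u=np.array([np.cos(np.radians(DYAW)),np.sin(np.radians(DYAW)),0])
e=np.array([np.cos(np.radians(MYAW)),np.sin(np.radians(MYAW)),0])
g0=BOWL-.098*u; g0[2]=.036; g1=MAT-.098*e; g1[2]=.036+.151
E
python3 - <<'E'
from dish import *
ctrl.move_pose(list(g0+[0,0,.1]),[180,0,DYAW])
ctrl.line_to(list(g0),feed=.06); f=ctrl.get_ft_force(); print(ctrl.get_t(),ctrl.get_ee_pos(),f)
jaws.grasp(100); print(ctrl.get_t(),'gap',ctrl.get_finger_gap(),ctrl.get_ft_force()-f)
snap('side','dg_side.png')
a=cv2.imread('pics/dg_side.png')[120:260,150:330]; cv2.imwrite('pics/dg_c.png',cv2.resize(a,None,fx=4,fy=4,interpolation=cv2.INTER_CUBIC))
E
```

```text
41.7583 [ 0.59014246 -0.09538578  0.0362873 ] [-0.04422371 -0.35947706 -0.74832195]
42.4167 gap 0.01234628721823218 [0.88880407 0.80354479 2.75048404]
```

View pics/dg_c.png

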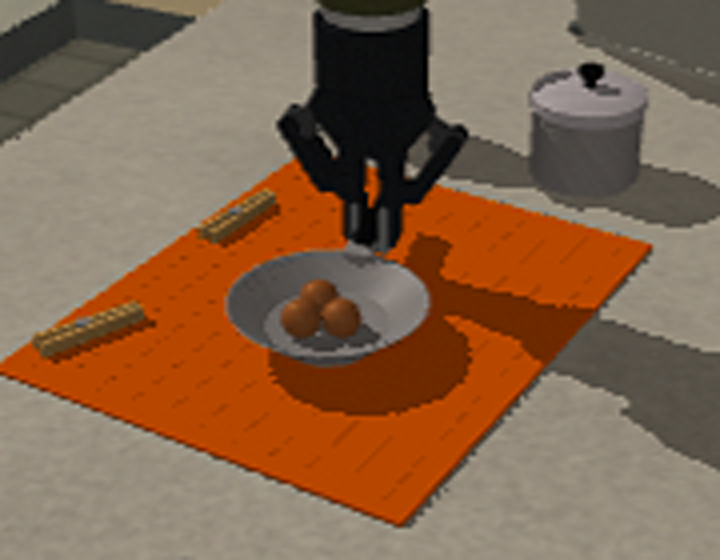

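The jaws hold the grip behind the bowl (crop (370,225)) with a 12 mm gap, and the balls cluster in the middle at (320,310). I'll lift it slightly and check level.

Run:
```python
from dish import *
ctrl.line_to(list(g0+[0,0,.02]),feed=.02); print(ctrl.get_t(),ctrl.get_finger_gap(),ctrl.get_ft_force(),ctrl.get_wrist_torque())
snap('side','l1_side.png')
a=cv2.imread('pics/l1_side.png')[120:260,150:330]; cv2.imwrite('pics/l1_c.png',cv2.resize(a,None,fx=4,fy=4,interpolation=cv2.INTER_CUBIC))
```

```text
43.6167 0.012324569987225312 [ 0.45141287  0.07455199 -1.64713497] [-0.23916976  0.01239955 -0.00405377]
```

View pics/l1_c.png

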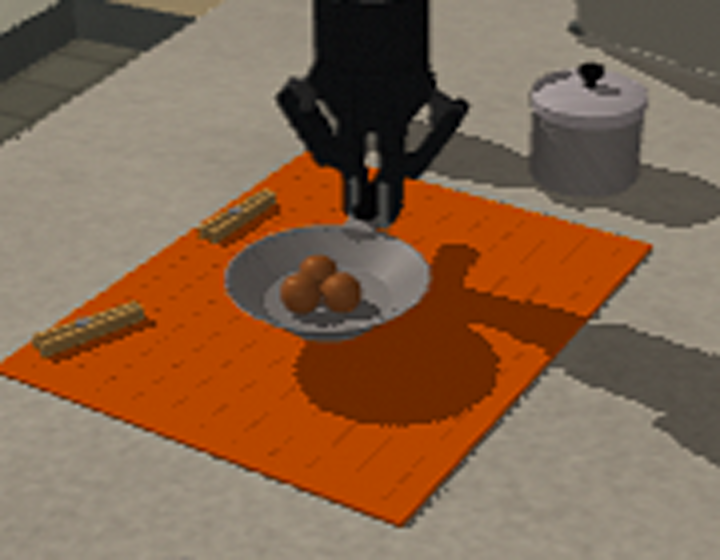

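The dish is level and off the mat, and the balls haven't moved. I'll lift it fully, then turn slowly.

Run:
```python
from dish import *
a=g0.copy(); a[2]=g1[2]
ctrl.line_to(list(a),feed=.045); ctrl.dwell(.3); print(ctrl.get_t(),ctrl.get_wrist_torque())
snap('side','l2_side.png')
L=np.linalg.norm(g1-a)
ctrl.line_to(list(g1),feed=L/7.5,attitude=[180,0,MYAW]); ctrl.dwell(.5); print(ctrl.get_t(),ctrl.get_ee_pos(),ctrl.get_tcp_rot(),ctrl.get_finger_gap(),ctrl.get_ft_force(),ctrl.get_wrist_torque())
snap('side','f_side.png');snap('top','f_top.png')
b=np.hstack([cv2.imread(f'pics/{n}_side.png')[110:260,140:330] for n in('l2','f')]); cv2.imwrite('pics/f_c.png',cv2.resize(b,None,fx=2.1,fy=2.1,interpolation=cv2.INTER_CUBIC))
```

```text
47.025 [-0.28346507  0.00202638  0.01177158]
55.225 [ 0.48818188 -0.03444713  0.18700428] [-1.79999681e+02 -7.20408751e-04 -5.69740491e+00] 0.011849257992918655 [-0.39504093 -0.49841791 -3.16950499] [ 0.05400466  0.31986614 -0.00769279]
```

View pics/f_c.png

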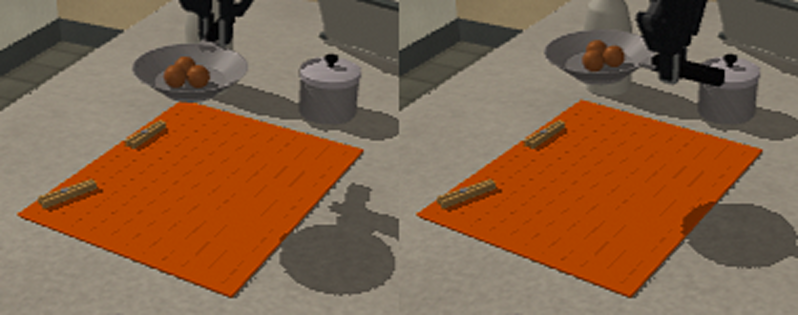

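View pics/f_top.png

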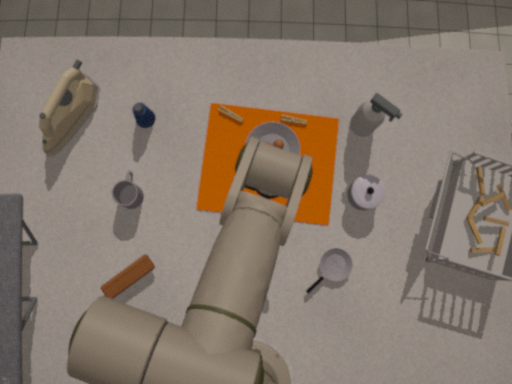

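The dish has turned, with the bowl towards the far edge and the balls clustered. I'll check level, centre and ball offsets numerically.

Run:
```python
from dish import *
im=cv2.imread('pics/f_side.png'); x0,y0=195,105
c=im[y0:165,x0:320]; big=cv2.resize(c,None,fx=6,fy=6,interpolation=cv2.INTER_CUBIC)
P=lambda p:tuple(int(v) for v in ((proj('side',p)-[x0,y0]+.5)*6))
for a in np.linspace(0,2*np.pi,24):   # expected rim points, small dots for comparison
    cv2.circle(big,P(MAT+[.066*np.cos(a),.066*np.sin(a),.155+.030]),2,(0,255,0),-1)
cv2.imwrite('pics/f_z.png',big)
H,S,V=cv2.split(cv2.cvtColor(im,cv2.COLOR_BGR2HSV)); m=((H<15)&(S>110)&(V>40)).astype(np.uint8); z=np.zeros_like(m); z[120:150,210:250]=m[120:150,210:250]
M=cv2.moments(z,True); u_,v_=M['m10']/M['m00'],M['m01']/M['m00']; print('ball blob',M['m00'],u_,v_,(onz('side',u_,v_,.155+.023)-MAT).round(3))
```

```text
ball blob 211.0 236.11374407582937 136.22748815165878 [-0.005  0.004  0.178]
```

View pics/f_z.png

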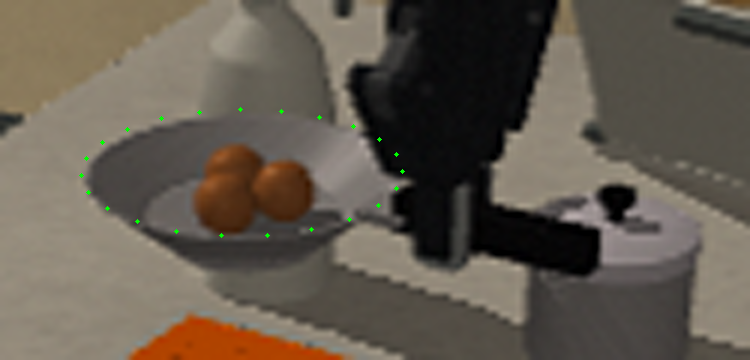

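The predicted level rim matches the seen one to about 1 px, and the ball cluster centre is about 6 mm from the bowl's centre. Handing in.

Run:
```python
from dish import *
a=cv2.imread('pics/top0.png').astype(int); b=cv2.imread('pics/f_top.png').astype(int); d=np.abs(a-b).max(2)
for n,(x,y) in dict(mug=(127,193),cone=(144,115),brush=(128,277),spray=(370,117),tin=(367,193),pega=(231,114),pegb=(293,120)).items(): print(n,int((d[y-22:y+22,x-22:x+22]>60).sum()))
print(ctrl.get_t(),ctrl.get_joint_velocities().round(3)); ctrl.hand_in(); print(ctrl.get_t())
```

```text
mug 2
cone 0
brush 0
spray 0
tin 0
pega 20
pegb 437
55.325 [-0.09  -0.048  0.131 -0.046 -0.093 -0.079]
the job is handed in; nothing more can be done
the job is handed in; nothing more can be done
```

I poured the three cedar balls into the larger dish and stood the empty mug back in its old place. I then lifted the dish by its grip, turned it about 104° slowly in the air, and handed in at about 55 s of the 72 s allowed. No verdict was reported.

**Last checks (all good):**
- **Dish:** grip held with a 12 mm finger gap, underside estimated about 0.155 m up from the grip height. The rim expected for a level dish over the middle of the mat matched the picture to about 1 px. The bowl points to the far edge, and the tool yaw of -5.7° matches the measured mat.
- **Balls:** all three are together in the bowl. The centre of the group is about 6 mm from the middle of the bowl.
- **Mug:** upright and let go, with no visible shift in the top view, and well over 90 mm from the dish.
- **Bystanders:** comparing the first and last top views showed no change at the cone, brush, spray bottle and tin.

**Less certain:**
- **Pegs:** the same comparison did show changed pixels at peg_a (20) and peg_b (437). I put these down to the dish and arm now being in those windows, since both pegs look to be in their old places by eye. I did not measure either peg separately.
- **Mat size:** the mat measured 2–9 mm smaller than its stated size, so its centre and yaw are only good to a few millimetres and about a degree. Both are well inside the limits.

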